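# Find and release the latched probe key on the gauge amplifier

### The arm

A 6-joint arm with a two-finger parallel gripper is mounted at the origin on the work surface. World frame = base frame: x ahead of the robot, y to its left, z up, the work surface at z = 0. Lengths are in mm, angles in rad, forces in N, time in s.
With the tool pointing down it reaches from about 350 to 775 mm from the base axis. Payload 7.3 kg.
Tool frame: the origin (TCP) lies at the very end of the fingers, on their centre line; the grasp point (between the pads) lies 19 mm behind it; z points along the fingers, y is the line along which they close (so a half turn about z gives the same grasp; the last joint's range is limited). The gripper opens to 92 mm and grips with 3 to 60 N. Pads are 19 mm wide; open, the fingers measure 130 mm over their backs; the gripper's body (75 mm by 190 mm) begins 47 mm behind the grasp point.
Start: joints at [-1.391, 0.342, 1.524, -0, 1.275, -0.146], TCP at [168.058, -497.395, 226.741] pointing down, gripper open.
Joint ranges: [-2.53, 2.53], [-0.77, 2.02], [0.04, 2.7], [-1, 4.14], [0.28, 2.66], [-3.11, 3.11]. Speed limits (rad/s): [2.57, 2.57, 3.14, 3.14, 3.14, 3.14].

### API

Orientations are given as [roll, pitch, yaw] about the fixed x, y, z axes, in that order (R = Rz(yaw) Ry(pitch) Rx(roll)).
In Python, from plant import * gives the robot as it stands.
- The arm moves only by the tool arm_command, never from a script. Its arguments are lists of equal length, an entry for each row: "gripper": the finger opening in mm, from 0 to 91.8; "dp": the shift along the tool's x, y, z in units of 25 mm (1.0 is 25 mm), a list of three; "twist": the turn about the tool's z in units of 5 degrees (1.0 is 5 degrees). A call has exactly 5 rows; each row shifts and turns the commanded pose from where the row before left it, along the tool's axes as they then stand; what a row does not reach is not made up. A row lasts 1/8 s, in which the tool goes at most 62.5 mm and 10.7 degrees, less where a joint would pass 70% of its speed; a pose out of reach is approached as far as the arm can. A call is refused whole if a number of a shift passes 1 or a number of a turn 1, either way. A call with a gripper value outside its range is refused whole. The fingers move at their own pace and stop on an object; the grip force is fixed at half the most. Time passes only in rows, so rows that do not move let the fingers close, or fill a call up. It gives the time, the measured TCP pose, the force, the opening and the grip force at its end, in the units of the state.
- get_obs(): the state, without advancing time (a new reading comes with each control period).
- capture(name): name is "scene" or "top" or "wrist"; returns the picture (384x512x3 uint8, red, green, blue); there is no depth.
- get_calibration(name): a dict with "mtx" (3x3 intrinsics, pixels), "position" and "attitude" of the camera in the world; the wrist camera has in their place "mount" (4x4, takes a point from camera to tool coordinates, whose origin is the TCP and whose axes are the flange's). Camera axes: x right, y down, z forward; pixel columns grow to the right and rows downward; lengths in mm; the calibration is good to about 2 mm. A picture is of the moment at which its call begins: read the wrist's pose just before it. get_calibration takes no time and is no camera call.
- close_job(): hands the job in; it is judged then, once.
The state is a dict: "time": time; "joint_positions": joint angles; "dq": joint speeds; "tau": joint torques, N m; "tool_pos": TCP position; "tcp_rot": TCP orientation; "contact_force": force on the tool from outside, world axes, zero at the start; "moment": the same for the moment, N m; "grip_width": finger opening in mm; "finger_force": force on a finger pad.
Only numpy, scipy, OpenCV 4.12 (cv2) and the standard library are available. Lean on these libraries where they do the work, as an engineer would, in place of code of your own. Each camera call takes 0.05 s, during which the arm holds its last target. There are 200 camera calls.

### The job

One of the four probe keys on the gauge amplifier has been left latched down from the last job. Feel along the row with a light fingertip, touching each key in turn from the meter end to the far end without pushing a raised one down, then press the latched key until it lets go and springs up with the others. Only touch: leave all four keys up, and do not shift or lift any of the parts and tools lying about.

Things in the scene. Friction and masses are not known exactly. Their poses are not given: they have to be found in the camera images.
- amp: bench gauge amplifier, fixed: blue-grey metal case 190 mm deep (x) by 320 mm wide (y), flat deck 70 mm above the bench. Origin: centre of its underside, on the bench; -x is its front, +y runs along the key row towards the meter. The meter hood (white dial, two knobs) stands on the deck's +y end (y above +48 mm), up to 119 mm above the bench. A rubber mat lies behind the keys
- row_start (a point): first key place, next to the meter: its centre at deck height (amplifier frame x -30, y +5 mm). The four places are 40 mm apart, in a line along the amplifier's y axis, each with a black collar 4 mm high
- row_end (a point): fourth key place, farthest from the meter: its centre at deck height (amplifier frame x -30, y -115 mm)
- key_a_top (a point): one of the four identical light grey key caps, 24 mm across the row by 20 mm along it, flat top. The point is the centre of its top face and moves with the key. Raised, the top is 82 mm above the bench, 12 mm above the deck; latched, 5 mm lower. Which letter stands in which place changes from start to start
- key_a (a joint): how far this key is pressed down, in m: 0 raised, about 0.005 latched, just under 0.008 at the hard stop. All four are the same push-push keys. A raised key starts to give at 1.5 N and takes about 2.5 N at 2 mm, 3.5 N at 4.5 mm; let go, it springs back. Pushing it in 4.5 mm or more is no longer a light touch; pushed right down (about 5 N) it would latch
- key_b_top (a point): centre of the top face of key b, as for key_a_top
- key_b (a joint): how far key b is pressed down, in m, as for key_a. Any key that is latched feels solid up to about 3.5 N, then gives 2.5 mm more to its hard stop (about 5 N to get there); pushed right down to the stop and let go, it springs up to 0
- key_c_top (a point): centre of the top face of key c, as for key_a_top
- key_c (a joint): how far key c is pressed down, in m, as for key_a
- key_d_top (a point): centre of the top face of key d, as for key_a_top
- key_d (a joint): how far key d is pressed down, in m, as for key_a
- setting_ring: steel setting ring, 40 mm outside, 22 mm hole, 14 mm high, standing on the amplifier's parts mat; origin at its underside; loose, to be left where it is
- piston_1: aluminium piston, 37 mm diameter, 34 mm high, upright on the bench before the amplifier; origin at its underside; loose, to be left where it is
- piston_2: second such piston, on the bench before the amplifier; origin at its underside; loose, to be left where it is
- liner: dark steel cylinder liner, a tube 42 mm outside, 45 mm high, upright on the bench before the amplifier; origin at its underside; loose, to be left where it is
- cyl_head: aluminium cylinder head, 150 x 48 x 36 mm, four round chambers on top, on the bench at the amplifier's -y side; origin centre of the underside, long axis x; loose, to be left where it is
- screwdriver: red-handled screwdriver lying on the bench at the amplifier's +y side; its own x runs along it; loose, to be left where it is
- caliper: digital caliper, 230 mm long, 13 mm high, lying on the bench behind the amplifier; origin under its middle, long axis x; loose, to be left where it is

How it is judged (in metres and radians):
On the way, in this order (a step that is already met when the one before it is completed fails the run):
1. a finger rests lightly on the first key, the one next to the meter, while one key is latched down (((contact force between the fingers and key_a above 0.3 N and y of key_a_top in the frame of amp between -0.015 and 0.025 m) or (contact force between the fingers and key_b above 0.3 N and y of key_b_top in the frame of amp between -0.015 and 0.025 m) or (contact force between the fingers and key_c above 0.3 N and y of key_c_top in the frame of amp between -0.015 and 0.025 m) or (contact force between the fingers and key_d above 0.3 N and y of key_d_top in the frame of amp between -0.015 and 0.025 m)) and value of joint any of key_a, key_b, key_c, key_d above 0.0045 m), for 0.05 s.
2. a finger rests lightly on the second key, while one key is latched down (((contact force between the fingers and key_a above 0.3 N and y of key_a_top in the frame of amp between -0.055 and -0.015 m) or (contact force between the fingers and key_b above 0.3 N and y of key_b_top in the frame of amp between -0.055 and -0.015 m) or (contact force between the fingers and key_c above 0.3 N and y of key_c_top in the frame of amp between -0.055 and -0.015 m) or (contact force between the fingers and key_d above 0.3 N and y of key_d_top in the frame of amp between -0.055 and -0.015 m)) and value of joint any of key_a, key_b, key_c, key_d above 0.0045 m), for 0.05 s.
3. a finger rests lightly on the third key, while one key is latched down (((contact force between the fingers and key_a above 0.3 N and y of key_a_top in the frame of amp between -0.095 and -0.055 m) or (contact force between the fingers and key_b above 0.3 N and y of key_b_top in the frame of amp between -0.095 and -0.055 m) or (contact force between the fingers and key_c above 0.3 N and y of key_c_top in the frame of amp between -0.095 and -0.055 m) or (contact force between the fingers and key_d above 0.3 N and y of key_d_top in the frame of amp between -0.095 and -0.055 m)) and value of joint any of key_a, key_b, key_c, key_d above 0.0045 m), for 0.05 s.
4. a finger rests lightly on the fourth key, the farthest from the meter, while one key is latched down (((contact force between the fingers and key_a above 0.3 N and y of key_a_top in the frame of amp between -0.135 and -0.095 m) or (contact force between the fingers and key_b above 0.3 N and y of key_b_top in the frame of amp between -0.135 and -0.095 m) or (contact force between the fingers and key_c above 0.3 N and y of key_c_top in the frame of amp between -0.135 and -0.095 m) or (contact force between the fingers and key_d above 0.3 N and y of key_d_top in the frame of amp between -0.135 and -0.095 m)) and value of joint any of key_a, key_b, key_c, key_d above 0.0045 m), for 0.05 s.
5. the latched key has been pressed and has sprung up: all four keys stand up (value of joint each of key_a, key_b, key_c, key_d below 0.0015 m), for 0.2 s.
At the end, for the whole second after the job is handed in: all four keys stand raised (each pressed in less than 1.5 mm), and every loose part and tool lies within 10 mm of where it was (all of step 5 and distance of each of piston_1, piston_2, liner, setting_ring, cyl_head, screwdriver, caliper from where it was at the start of the episode below 0.01 m); the robot touches nothing.
It fails at once if a raised key is pushed in 4.5 mm or more while the latched key is down (value of joint each of key_a, key_b above 0.0045 m or value of joint each of key_a, key_c above 0.0045 m or value of joint each of key_a, key_d above 0.0045 m or value of joint each of key_b, key_c above 0.0045 m or value of joint each of key_b, key_d above 0.0045 m or value of joint each of key_c, key_d above 0.0045 m).
It fails at once if any loose part, tool or gauge is shifted or lifted more than 10 mm (distance of any of piston_1, piston_2, liner, setting_ring, cyl_head, screwdriver, caliper from where it was at the start of the episode above 0.01 m).
It also fails if it takes over 58 s, if anything falls off the work surface, if the arm or the gripper's body presses on something with over 40 N, if the wrist force passes 120 N, or if a joint passes its speed limit or range.

## Working session

There is one attempt and no reset: what is moved stays moved. The work goes in short steps, Python scripts to look and compute and a tool call to move; the robot and the scene stay as the last step left them, time stands still between calls to the robot, and variables do not carry over. Pictures are saved under pics/ and viewed, at most 10 in all, crops included, and the job is handed in when it is done.

Besides the shell and the picture viewer there is one more tool, called as a command line: name --pt "numbers of a row" for each row, then --argument value for the rest. arm_command: Moves the arm, as the interface text tells. Its arguments: {"type":"object","properties":{"gripper":{"type":"array"},"dp":{"type":"array"},"twist":{"type":"array"}},"required":["gripper","dp","twist"]}

```bash
mkdir -p pics; python3 - <<'E'
from plant import *
import cv2
o=get_obs();print(o)
for n in("scene","top"):
    im=capture(n);cv2.imwrite(f"pics/{n}0.png",im[:,:,::-1]);print(n,get_calibration(n))
print(get_calibration("wrist"))
E
```

```text
{'time': 0.0, 'joint_positions': array([-1.39101766e+00,  3.42715879e-01,  1.52502215e+00, -2.68791043e-06,
        1.27540295e+00, -1.46008763e-01]), 'dq': array([-0.00021871,  0.00010129,  0.00121233,  0.00162723,  0.00072876,
        0.00099007]), 'tau': array([-2.66489078e-03, -4.31247640e+01, -2.44207907e+01,  7.16361590e-02,
        5.58827980e-02, -1.12232040e-04]), 'tool_pos': array([ 167.97039938, -496.96990129,  226.04672816]), 'tcp_rot': array([-3.14006043e+00, -2.22723304e-04,  3.25788042e-01]), 'contact_force': array([ 0.0554435 , -0.77730704, -0.69391979]), 'moment': array([ 0.01042706,  0.03170027, -0.03887127]), 'finger_force': 0.0, 'grip_width': 91.8729878494943}
scene {'mtx': array([[482.07179478,   0.        , 255.33496026],
       [  0.        , 482.07179478, 196.32104106],
       [  0.        ,   0.        ,   1.        ]]), 'position': array([ 917.33383552, -332.81964807,  945.8143442 ]), 'attitude': array([-2.62777067, -0.0056848 ,  0.6869059 ])}
top {'mtx': array([[487.17936448,   0.        , 259.94321015],
       [  0.        , 487.17936448, 195.9838023 ],
       [  0.        ,   0.        ,   1.        ]]), 'position': array([ 319.64065466,   75.03301649, 1287.35250933]), 'attitude': array([-2.91382760e+00,  2.11810855e-03, -1.69255223e+00])}
{'mtx': array([[324.44499834,   0.        , 259.28074577],
       [  0.        , 324.44499834, 189.79005669],
       [  0.        ,   0.        ,   1.        ]]), 'mount': array([[ 5.36750217e-04, -9.52047486e-01, -3.05949826e-01,
         8.33273781e+01],
       [ 9.99999844e-01,  4.64098420e-04,  3.10202495e-04,
         1.23164219e-02],
       [-1.53336675e-04, -3.05949945e-01,  9.52047587e-01,
        -1.57725709e+02],
       [ 0.00000000e+00,  0.00000000e+00,  0.00000000e+00,
         1.00000000e+00]])}
```

View pics/top0.png

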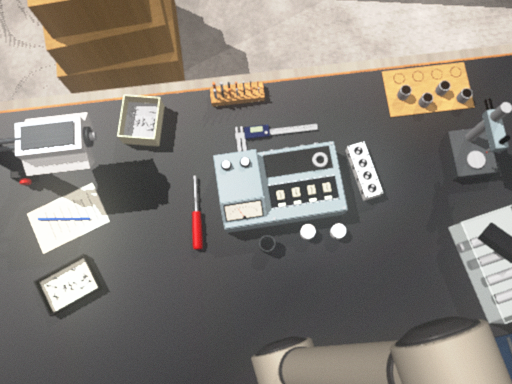

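View pics/scene0.png

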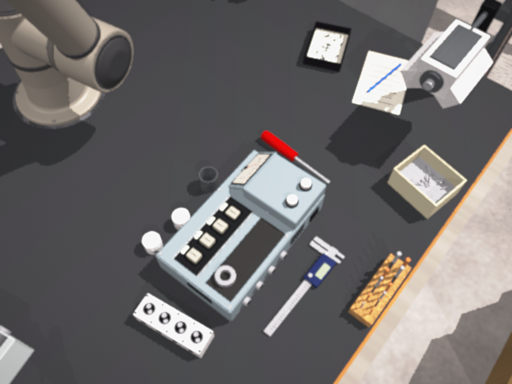

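The top view shows the amplifier near (285,187), with keys from about (280,195) to (327,188). In the scene view the keys run from (233,212) to (193,256). Next I'll enlarge both.

```bash
cat >h.py <<'E'
import numpy as np,cv2
from plant import *
from scipy.spatial.transform import Rotation as R
def cam(n,o=None):
    c=get_calibration(n)
    if n!="wrist": return c["mtx"],R.from_euler("xyz",c["attitude"]).as_matrix(),np.array(c["position"])
    Rt=R.from_euler("xyz",o["tcp_rot"]).as_matrix();M=c["mount"]
    return c["mtx"],Rt@M[:3,:3],Rt@M[:3,3]+o["tool_pos"]
def ray(c,p):
    K,r,t=c;d=r@np.linalg.solve(K,[p[0],p[1],1]);return t,d/np.linalg.norm(d)
def onz(c,p,z):
    t,d=ray(c,p);return t+d*(z-t[2])/d[2]
def tri(c1,p1,c2,p2):
    (a,d),(b,e)=ray(c1,p1),ray(c2,p2)
    s=np.linalg.lstsq(np.c_[d,-e],b-a,rcond=None)[0]
    x,y=a+s[0]*d,b+s[1]*e;return (x+y)/2,np.linalg.norm(x-y)
def proj(c,P):
    K,r,t=c;q=K@(r.T@(np.asarray(P)-t));return q[:2]/q[2]
E
python3 - <<'E'
import cv2,numpy as np
a=cv2.imread("pics/top0.png")[135:235,205:355];b=cv2.imread("pics/scene0.png")[145:320,150:330]
cv2.imwrite("pics/c.png",np.vstack([cv2.resize(a,(450,300),interpolation=2),np.zeros((0,450,3),np.uint8)]))
A=cv2.resize(a,None,fx=2.6,fy=2.6,interpolation=2);B=cv2.resize(b,None,fx=2.2,fy=2.2,interpolation=2)
H=max(A.shape[0],B.shape[0]);p=lambda x:np.pad(x,((0,H-x.shape[0]),(0,0),(0,0)))
o=np.hstack([p(A),p(B)]);print(o.shape,A.shape);cv2.imwrite("pics/c.png",o)
E
```

```text
(385, 786, 3) (260, 390, 3)
```

View pics/c.png

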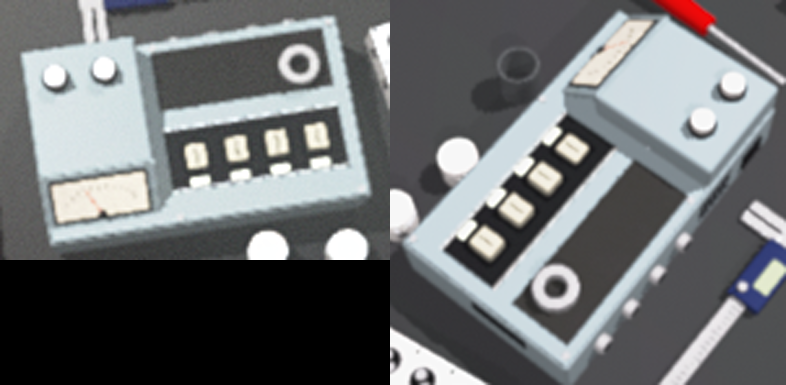

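In the crops, the keys in the top view are at (196,156), (236,149), (276,142) and (316,136). In the scene view they are at (571,149), (544,178), (515,210) and (486,243). The row runs from the meter to the ring end.

```bash
python3 - <<'E'
from h import *
np.set_printoptions(precision=1,suppress=True)
T,S=cam("top"),cam("scene")
t=[(196,156),(236,149),(276,142),(316,136)];s=[(571,149),(544,178),(515,210),(486,243)]
for p,q in zip(t,s):
    p=(p[0]/2.6+205,p[1]/2.6+135);q=((q[0]-390)/2.2+150,q[1]/2.2+145)
    print(*tri(T,p,S,q),onz(T,p,82)[:2],onz(S,q,82)[:2])
# deck corners top crop, z=70 : far-right, near-right
for p in[(333,18),(369,193)]: print(onz(T,(p[0]/2.6+205,p[1]/2.6+135),70))
E
```

```text
[596.1  -8.5  71.9] 1.1391183652873746 [593.5  -8.2] [600.2 -11.8]
[597.7 -48.1  75.2] 1.5186245409676962 [595.7 -48. ] [600.6 -49.7]
[599.4 -88.4  76.3] 0.5840226110577156 [597.9 -87.8] [601.6 -89.7]
[ 600.8 -128.2   76. ] 1.0290010212676755 [ 599.1 -127.6] [ 603.3 -129.2]
[ 721.5 -165.5   70. ]
[ 538.6 -172.4   70. ]
```

Triangulation puts the row from about (597,-9) to (601,-128), with yaw about 0.04 and height about 76–82 mm, which matches the text. I'll move towards it with the fingers closing and align the yaw.

arm_command --gripper '[0,0,0,0,0]' --pt "0.93 -0.72 0" --pt "0.93 -0.72 0" --pt "0.93 -0.72 0" --pt "0.93 -0.72 0" --pt "0.93 -0.72 0" --twist '[0.66,0.66,0.66,0.66,0.66]'

```text
time: 0.72
tool_pos: [263.1, -384.5, 226.5]
tcp_rot: [-3.141, 0.0, 0.036]
contact_force: [0.1, 0.1, -0.3]
grip_width: 46.0
finger_force: 0.0
```

arm_command --gripper '[0,0,0,0,0]' --pt "0.92 -0.81 0.1" --pt "0.92 -0.81 0.1" --pt "0.92 -0.81 0.1" --pt "0.92 -0.81 0.1" --pt "0.92 -0.81 0.1" --twist '[0,0,0,0,0]'

```text
time: 1.35
tool_pos: [374.2, -279.0, 213.9]
tcp_rot: [-3.141, 0.0, 0.038]
contact_force: [0.5, -0.6, -0.2]
grip_width: 0.8
finger_force: 0.0
```

arm_command --gripper '[0,0,0,0,0]' --pt "0.92 -0.81 0.1" --pt "0.92 -0.81 0.1" --pt "0.92 -0.81 0.1" --pt "0.92 -0.81 0.1" --pt "0.92 -0.81 0.1" --twist '[0,0,0,0,0]'

```text
time: 1.98
tool_pos: [485.3, -173.5, 201.3]
tcp_rot: [-3.141, 0.001, 0.038]
contact_force: [-0.6, -0.4, -0.3]
grip_width: 0.6
finger_force: 0.0
```

arm_command --gripper '[0,0,0,0,0]' --pt "0.88 -0.81 0.1" --pt "0.88 -0.81 0.1" --pt "0.88 -0.81 0.1" --pt "0.88 -0.81 0.1" --pt "0 0 0" --twist '[0,0,0,0,0]'

```text
time: 2.6
tool_pos: [570.2, -88.7, 190.8]
tcp_rot: [-3.141, 0.001, 0.04]
contact_force: [0.8, 0.8, -0.9]
grip_width: 0.4
finger_force: 0.0
```

```bash
python3 - <<'E'
from h import *
o=get_obs();im=capture("wrist");print(o)
np.save("w0.npy",np.r_[o["tool_pos"],o["tcp_rot"]]);cv2.imwrite("pics/w0.png",im[:,:,::-1])
E
```

```text
{'time': 2.6, 'joint_positions': array([-2.87215716e-01,  4.66907669e-01,  1.43113940e+00,  1.93400483e-04,
        1.24479383e+00,  1.24330448e+00]), 'dq': array([-0.03518863, -0.02364617,  0.02820788, -0.01610555,  0.0010722 ,
       -0.01977795]), 'tau': array([  1.06452305, -48.94784331, -24.82440948,   0.26949417,
        -0.13633993,   0.2324391 ]), 'tool_pos': array([570.19435159, -88.70169156, 190.78669142]), 'tcp_rot': array([-3.14101773e+00,  1.12299837e-03,  4.02144020e-02]), 'contact_force': array([ 0.77243665,  0.78923703, -0.90419098]), 'moment': array([ 0.060776  , -0.04410625, -0.061101  ]), 'finger_force': 0.0, 'grip_width': 0.3969631368913412}
```

View pics/w0.png

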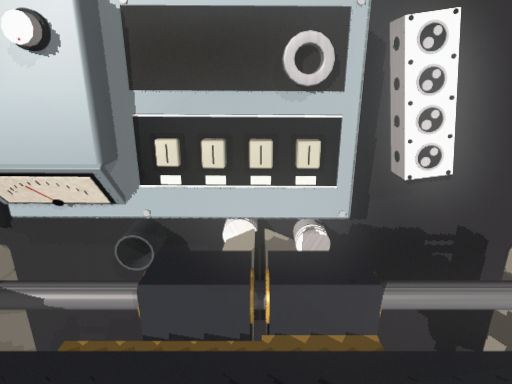

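The wrist view shows four keys at (167,152), (213,153), (261,153) and (307.5,154). The ring is at (309,57).

```bash
python3 - <<'E'
from h import *
np.set_printoptions(precision=1,suppress=True)
w=np.load("w0.npy");W=cam("wrist",dict(tool_pos=w[:3],tcp_rot=w[3:]))
T,S=cam("top"),cam("scene")
im=cv2.imread("pics/w0.png")[130:190,130:345]
m=cv2.inRange(im,(120,150,160),(255,255,255));n,l,st,c=cv2.connectedComponentsWithStats(m)
for s,q in zip(st,c):
    if s[4]>150: print(s+[130,130,0,0,0],q+[130,130])
t=[(196,156),(236,149),(276,142),(316,136)];s=[(571,149),(544,178),(515,210),(486,243)]
for w,p,q in zip([(167,152),(213,153),(261,153),(307.5,154)],t,s):
    p=(p[0]/2.6+205,p[1]/2.6+135);q=((q[0]-390)/2.2+150,q[1]/2.2+145)
    print(onz(W,w,80),*tri(W,w,S,q),*tri(W,w,T,p))
E
```

```text
[ 130  130  212   60 8654] [233.3 156.4]
[ 137  130  208   60 1597] [245.5 180.4]
[155 139  24  27 557] [166.5 151.9]
[201 140  24  28 584] [212.7 153.5]
[250 141  22  27 558] [260.5 154. ]
[297 141  24  27 586] [308.2 153.8]
[251 176  20   9 180] [260.5 180. ]
[295 176  21   9 184] [305.3 180. ]
[597.2 -10.2  80. ] [594.6  -6.4  67. ] 0.43739558482741764 [595.6  -8.6  73.3] 0.5778444816409916
[597.9 -48.7  80. ] [597.3 -47.5  74.3] 1.3269429770728502 [597.1 -48.4  76.3] 0.3698663726042049
[599.6 -89.   80. ] [599.6 -88.8  77.7] 1.0428894388934271 [599.  -88.8  76.9] 0.4920171238772983
[ 600.3 -128.    80. ] [ 600.4 -128.2   76.5] 1.7087981811789337 [ 600.  -128.3   78.2] 0.008446947828486472
```

arm_command --gripper '[0,0,0,0,0]' --pt "0.4 -0.78 0.5" --pt "0.4 -0.78 0.8" --pt "0.4 -0.78 0.8" --pt "0 -0.78 0.8" --pt "0 0 0.7" --twist '[0,0,0,0,0]'

```text
time: 3.28
tool_pos: [596.1, -8.9, 99.6]
tcp_rot: [-3.141, 0.002, 0.04]
contact_force: [0.3, 0.2, 0.2]
grip_width: 0.8
finger_force: 0.0
```

```bash
cat >f.py <<'E'
from h import *
F=[];Z=[]
for i in range(6):
    im=capture("wrist");o=get_obs();F.append(o["contact_force"]);Z.append(np.r_[o["tool_pos"],o["tcp_rot"]])
print(o["time"],np.mean(F,0).round(2),"sd",np.std(F,0).round(2),np.mean(Z,0).round(3))
E
python3 f.py
```

```text
3.575 [-0.7   0.07 -0.19] sd [0.62 0.2  1.15] [ 5.96099e+02 -1.04520e+01  1.00178e+02 -1.04700e+00  2.00000e-03
  3.80000e-02]
```

arm_command --gripper '[0,0,0,0,0]' --pt "0.04 0 0.28" --pt "0 0 0.16" --pt "0 0 0.08" --pt "0 0 0" --pt "0 0 0" --twist '[0,0,0,0,0]'

```text
time: 4.2
tool_pos: [597.8, -11.1, 88.8]
tcp_rot: [3.141, -0.0, 0.038]
contact_force: [0.0, -0.3, 0.1]
grip_width: 0.2
finger_force: 0.0
```

```bash
sed -i 's/range(6)/range(8)/; s/,np.mean(Z,0).round(3)/,np.mean(Z,0).round(2),np.std(Z,0).round(1)[:3]/' f.py; sed -i '3a\    cv2.imwrite("pics/wl.png",im[:,:,::-1])' f.py; python3 f.py
```

```text
Traceback (most recent call last):
  File "f.py", line 4, in <module>
    cv2.imwrite("pics/wl.png",im[:,:,::-1])
                              ^^
NameError: name 'im' is not defined. Did you mean: 'i'?
```

```bash
sed -i '4d' f.py; echo 'cv2.imwrite("pics/wl.png",im[:,:,::-1])'>>f.py; python3 f.py
```

```text
4.6 [-0.05 -0.05  0.07] sd [0.39 0.43 0.54] [ 5.9776e+02 -1.1040e+01  8.8820e+01  3.1400e+00 -0.0000e+00  4.0000e-02] [0. 0. 0.]
```

View pics/wl.png

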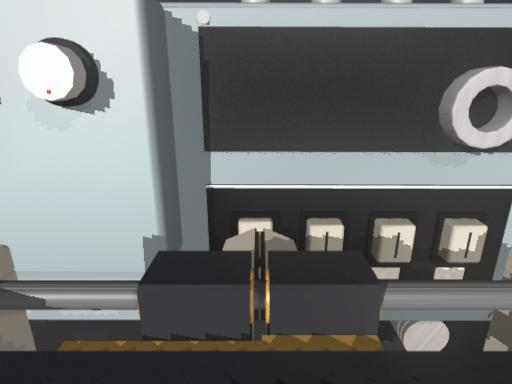

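The fingertip, at about (259,240), is centred over key 1, which spans 239–273. Now I'll feel downward.

arm_command --gripper '[0,0,0,0,0]' --pt "0 0 0.08" --pt "0 0 0.08" --pt "0 0 0.04" --pt "0 0 0.04" --pt "0 0 0" --twist '[0,0,0,0,0]'

```text
time: 5.22
tool_pos: [597.7, -11.1, 82.6]
tcp_rot: [3.142, 0.0, 0.038]
contact_force: [0.1, 0.6, 0.4]
grip_width: 0.8
finger_force: 0.0
```

```bash
python3 f.py
```

```text
5.625 [-0.11  0.27 -0.1 ] sd [0.58 0.4  0.55] [ 5.9772e+02 -1.1030e+01  8.2740e+01  3.1400e+00 -0.0000e+00  4.0000e-02] [0. 0. 0.]
```

arm_command --gripper '[0,0,0,0,0]' --pt "0 0 0.03" --pt "0 0 0.03" --pt "0 0 0" --pt "0 0 0" --pt "0 0 0" --twist '[0,0,0,0,0]'

```text
time: 6.25
tool_pos: [597.7, -11.0, 81.2]
tcp_rot: [3.141, -0.0, 0.038]
contact_force: [0.1, -0.4, -0.3]
grip_width: 0.7
finger_force: 0.0
```

```bash
python3 f.py
```

```text
6.65 [ 0.33  0.58 -0.05] sd [0.49 0.46 0.47] [ 5.977e+02 -1.103e+01  8.122e+01  3.140e+00 -0.000e+00  4.000e-02] [0. 0. 0.]
```

arm_command --gripper '[0,0,0,0,0]' --pt "0 0 0.03" --pt "0 0 0.01" --pt "0 0 0" --pt "0 0 0" --pt "0 0 0" --twist '[0,0,0,0,0]'

```text
time: 7.28
tool_pos: [597.7, -11.0, 80.2]
tcp_rot: [3.141, -0.0, 0.038]
contact_force: [-0.2, -0.3, -0.6]
grip_width: 0.5
finger_force: 0.0
```

```bash
python3 f.py
```

```text
7.675 [ 0.05 -0.03 -0.07] sd [0.37 0.55 0.37] [ 5.977e+02 -1.103e+01  8.021e+01  3.140e+00 -0.000e+00  4.000e-02] [0. 0. 0.]
```

arm_command --gripper '[0,0,0,0,0]' --pt "0 0 0.03" --pt "0 0 0.01" --pt "0 0 0" --pt "0 0 0" --pt "0 0 0" --twist '[0,0,0,0,0]'

```text
time: 8.3
tool_pos: [597.7, -11.0, 79.2]
tcp_rot: [3.142, -0.0, 0.038]
contact_force: [0.3, 0.8, -1.5]
grip_width: 0.5
finger_force: 0.0
```

```bash
python3 f.py
```

```text
8.7 [ 0.39 -0.01  0.01] sd [0.46 0.65 0.55] [ 5.9771e+02 -1.1030e+01  7.9210e+01  3.1400e+00 -0.0000e+00  4.0000e-02] [0. 0. 0.]
```

arm_command --gripper '[0,0,0,0,0]' --pt "0 0 0.03" --pt "0 0 0.01" --pt "0 0 0" --pt "0 0 0" --pt "0 0 0" --twist '[0,0,0,0,0]'

```text
time: 9.32
tool_pos: [597.7, -11.0, 78.2]
tcp_rot: [3.141, -0.0, 0.038]
contact_force: [1.0, -0.0, -0.5]
grip_width: 0.5
finger_force: 0.0
```

```bash
python3 f.py
```

```text
9.725 [-0.27  0.08 -0.2 ] sd [0.36 0.32 0.32] [ 5.977e+02 -1.103e+01  7.821e+01  3.140e+00 -0.000e+00  4.000e-02] [0. 0. 0.]
```

arm_command --gripper '[0,0,0,0,0]' --pt "0 0 0.02" --pt "0 0 0.02" --pt "0 0 0" --pt "0 0 0" --pt "0 0 0" --twist '[0,0,0,0,0]'

```text
time: 10.35
tool_pos: [597.7, -11.0, 77.3]
tcp_rot: [3.141, -0.0, 0.038]
contact_force: [-0.2, -0.5, 1.3]
grip_width: 0.3
finger_force: 0.6
```

```bash
python3 f.py
```

```text
10.75 [-0.49 -0.01  1.52] sd [0.33 0.34 0.33] [ 5.977e+02 -1.103e+01  7.725e+01  3.140e+00 -0.000e+00  4.000e-02] [0. 0. 0.]
```

Contact at 77.3 mm with 1.5 N, so key 1 is probably latched. On to key 2.

arm_command --gripper '[0,0,0,0,0]' --pt "0 0 -0.52" --pt "0 0.77 0" --pt "0 0.77 0" --pt "0 0 0.16" --pt "0 0 0.1" --twist '[0,0,0,0,0]'

```text
time: 11.38
tool_pos: [598.7, -49.8, 83.0]
tcp_rot: [-3.141, 0.001, 0.037]
contact_force: [0.3, -0.4, 0.1]
grip_width: 0.2
finger_force: 0.0
```

arm_command --gripper '[0,0,0,0,0]' --pt "0 0 0.02" --pt "0 0 0.02" --pt "0 0 0" --pt "0 0 0" --pt "0 0 0" --twist '[0,0,0,0,0]'

```text
time: 12.0
tool_pos: [599.2, -49.5, 82.8]
tcp_rot: [3.141, -0.0, 0.038]
contact_force: [0.2, 0.5, 0.6]
grip_width: 0.3
finger_force: 0.0
```

```bash
python3 f.py
```

```text
12.4 [-0.09  0.26  0.12] sd [0.55 0.53 0.53] [ 5.9917e+02 -4.9510e+01  8.2740e+01  3.1400e+00 -0.0000e+00  4.0000e-02] [0. 0. 0.]
```

arm_command --gripper '[0,0,0,0,0]' --pt "0 0 0.03" --pt "0 0 0.02" --pt "0 0 0" --pt "0 0 0" --pt "0 0 0" --twist '[0,0,0,0,0]'

```text
time: 13.02
tool_pos: [599.2, -49.5, 81.5]
tcp_rot: [3.141, -0.0, 0.038]
contact_force: [0.3, -0.6, 2.8]
grip_width: 0.5
finger_force: 0.9
```

```bash
python3 f.py
```

```text
13.425 [ 0.03 -0.05  1.8 ] sd [0.39 0.51 0.26] [ 5.9921e+02 -4.9520e+01  8.1500e+01  3.1400e+00 -0.0000e+00  4.0000e-02] [0. 0. 0.]
```

Key 2 gave at 81.5 mm with 1.8 N, so it is raised, and key 1 is the latched one. Keys 3 and 4 next, at the same depth.

arm_command --gripper '[0,0,0,0,0]' --pt "0 0 -0.3" --pt "0 0.8 0" --pt "0 0.8 0" --pt "0 0 0.2" --pt "0 0 0.1" --twist '[0,0,0,0,0]'

```text
time: 14.05
tool_pos: [600.4, -90.0, 80.9]
tcp_rot: [3.142, 0.001, 0.037]
contact_force: [0.2, -2.9, 1.8]
grip_width: 0.5
finger_force: 1.2
```

```bash
python3 f.py
```

```text
14.45 [-0.66 -0.96  2.  ] sd [0.46 0.58 0.42] [ 6.0056e+02 -8.9240e+01  8.1370e+01  2.3600e+00  0.0000e+00  4.0000e-02] [0.1 0.2 0.3]
```

Key 3 is raised too, at 2.0 N. On to key 4.

arm_command --gripper '[0,0,0,0,0]' --pt "0 0 -0.3" --pt "0 0.8 0" --pt "0 0.8 0" --pt "0 0 0.2" --pt "0 0 0.1" --twist '[0,0,0,0,0]'

```text
time: 15.08
tool_pos: [601.9, -130.0, 80.9]
tcp_rot: [-3.142, 0.001, 0.037]
contact_force: [-0.1, -1.7, 2.7]
grip_width: 0.3
finger_force: 1.2
```

```bash
python3 f.py
```

```text
15.475 [-0.71 -0.9   1.71] sd [0.58 0.47 0.51] [ 6.0207e+02 -1.2920e+02  8.1380e+01  1.5700e+00  0.0000e+00  4.0000e-02] [0.1 0.2 0.3]
```

All four keys are touched: the first is latched and the other three are up. Back over key 1.

arm_command --gripper '[0,0,0,0,0]' --pt "0 0 -0.5" --pt "0 -0.9 0" --pt "0 -0.9 0" --pt "0 -0.9 0" --pt "0 -0.9 0" --twist '[0,0,0,0,0]'

```text
time: 16.1
tool_pos: [598.5, -37.3, 93.8]
tcp_rot: [-3.141, 0.0, 0.039]
contact_force: [0.1, 0.2, 0.9]
grip_width: 0.2
finger_force: 0.0
```

arm_command --gripper '[0,0,0,0,0]' --pt "0 -0.8 0" --pt "0 -0.35 0" --pt "0 0 0.2" --pt "0 0 0.2" --pt "0 0 0" --twist '[0,0,0,0,0]'

```text
time: 16.73
tool_pos: [597.3, -11.5, 83.2]
tcp_rot: [-3.142, 0.001, 0.037]
contact_force: [-0.4, -1.2, -0.0]
grip_width: 0.6
finger_force: 0.0
```

arm_command --gripper '[0,0,0,0,0]' --pt "0 0 0.2" --pt "0 0 0.08" --pt "0 0 0.06" --pt "0 0 0.04" --pt "0 0 0" --twist '[0,0,0,0,0]'

```text
time: 17.35
tool_pos: [597.6, -11.1, 74.8]
tcp_rot: [3.141, 0.0, 0.038]
contact_force: [-2.7, -2.5, 5.7]
grip_width: 0.6
finger_force: 2.8
```

```bash
python3 f.py
```

```text
17.75 [-2.81 -2.3   5.6 ] sd [0.43 0.34 0.42] [ 5.9761e+02 -1.1120e+01  7.4880e+01  3.1400e+00 -0.0000e+00  4.0000e-02] [0. 0. 0.]
```

arm_command --gripper '[0,0,0,0,0]' --pt "0 0 0.03" --pt "0 0 0.02" --pt "0 0 0" --pt "0 0 0" --pt "0 0 0" --twist '[0,0,0,0,0]'

```text
time: 18.38
tool_pos: [597.6, -11.1, 74.3]
tcp_rot: [3.141, -0.0, 0.038]
contact_force: [-3.9, -1.2, 9.5]
grip_width: 0.3
finger_force: 4.8
```

```bash
python3 f.py
```

```text
18.775 [-4.47 -2.53  9.38] sd [0.69 0.35 0.21] [ 5.9764e+02 -1.1120e+01  7.4250e+01  3.1400e+00 -0.0000e+00  4.0000e-02] [0. 0. 0.]
```

The force jumped to 9.4 N, so the key is on its hard stop. I'll release it and feel that it follows up.

arm_command --gripper '[0,0,0,0,0]' --pt "0 0 -0.1" --pt "0 0 -0.1" --pt "0 0 -0.08" --pt "0 0 0" --pt "0 0 0" --twist '[0,0,0,0,0]'

```text
time: 19.4
tool_pos: [597.9, -10.8, 80.2]
tcp_rot: [3.141, -0.0, 0.038]
contact_force: [-0.0, -1.1, 2.6]
grip_width: 0.6
finger_force: 1.4
```

```bash
python3 f.py
```

```text
19.8 [-0.1  -1.36  2.81] sd [0.55 0.53 0.48] [ 5.9791e+02 -1.0770e+01  8.0200e+01  3.1400e+00 -0.0000e+00  4.0000e-02] [0. 0. 0.]
```

The key follows the finger up, giving 2.8 N at 80.2 mm, so it has unlatched. I'll lift off, check and hand in.

arm_command --gripper '[0,0,0,0,0]' --pt "0 0 -0.3" --pt "0 0 -1" --pt "0 0 -1" --pt "0 0 -1" --pt "0 0 0" --twist '[0,0,0,0,0]'

```text
time: 20.42
tool_pos: [598.6, -10.7, 164.6]
tcp_rot: [3.141, -0.004, 0.038]
contact_force: [-0.3, -0.6, 0.2]
grip_width: 0.1
finger_force: 0.0
```

arm_command --gripper '[0,0,0,0,0]' --pt "-0.5 0 -0.5" --pt "-0.5 0 0" --pt "0 0 0" --pt "0 0 0" --pt "0 0 0" --twist '[0,0,0,0,0]'

```text
time: 21.05
tool_pos: [572.8, -11.7, 174.9]
tcp_rot: [3.142, 0.0, 0.038]
contact_force: [-0.3, 0.0, 0.9]
grip_width: 0.3
finger_force: 0.0
```

```bash
python3 f.py
```

```text
21.45 [-0.14 -0.19 -0.22] sd [0.53 0.41 0.51] [ 5.7279e+02 -1.1710e+01  1.7503e+02  1.5700e+00  0.0000e+00  4.0000e-02] [0.  0.  0.1]
```

View pics/wl.png

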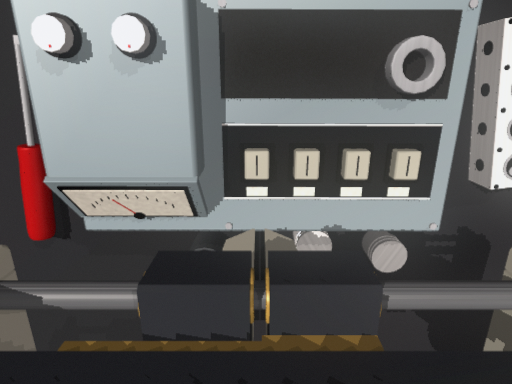

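The keys at (257,164), (307,165), (356,165) and (405,165) are evenly spaced and look alike. The ring and other parts are undisturbed.

```bash
python3 -c "
from plant import *
print(close_job())"
```

```text
the job is handed in; nothing more can be done
None
```

I touched all four keys in order from the meter end and found the first one, next to the meter, latched. I pressed it to its stop and it sprang back up, so all four keys should now be up. In the last wrist-camera picture nothing looked moved. The job is handed in, but no verdict came back.

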